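# Load the stone polisher and click it on

## Task

Start a polishing run. Stand the pointed six-sided stone upright in the polisher's open tub, slide the clear guard fully shut over it, then turn the canister on its round pad so that its bar-code side squarely faces the reader; last of all, turn the start knob clockwise until it clicks past its detent into the run position and stays there. Leave the pyramid and the round stone where they are.

Things in the scene. Friction and masses are not known exactly. Their poses are not given: they have to be found in the camera images.
- tower: The stone to polish: an upright six-sided stone prism, pale and veined, 36 mm across flats, with vertical flats up to 54 mm and a blunt point at 70 mm; about 0.17 kg. Loose on the bench. Origin at the centre of its underside, z up; its x axis is square to one flat, and there is a pair of flats every 60 degrees.
- pyramid: Another stone of the same material, not to be moved: a four-sided pyramid, about 48 mm square and 55 mm high. Origin at the centre of its underside.
- puck: Another stone of the same material, not to be moved: a round puck 52 mm in diameter and 34 mm high. Origin at the centre of its underside.
- polisher: The polisher, fixed to the bench, 156 mm (x) by 310 mm (y), 94 mm high without the guard. Origin at the centre of its underside; x points away from its front. Seen from its front, the open steel tub is its right half (-y) and the grey motor housing its left half (+y). The guard runs along y on two rails.
- tub_floor (a point): Centre of the tub's flat inner floor, 16 mm above the bench, axes as the polisher's. The tub is 126 mm square inside; its rim and the rails on both sides of it (x) end at 94 mm above the bench.
- guard (a joint): Sliding guard, m: 0 is fully open (parked over the motor housing), 0.145 fully shut over the tub (a stop). It slides towards the polisher's -y and stays where it is left; moving it takes about 2 N. It starts between 0 and 0.02.
- guard_handle (a point): Middle of the upright grip on the guard: a black block 60 mm along the polisher's x, 12 mm thick along y, from 101 to 134 mm above the bench (this point at 120 mm); axes as the polisher's. The guard plate around it, 150 by 150 mm, clear in a steel frame, is at 94 to 100 mm. With the guard shut this point is above the middle of the tub.
- reader: The code reader, fixed to the bench: a dark plate 170 by 100 mm with a grey reader block (42 by 75 mm, 93 mm high) at its +x end and a round rubber pad before the block. Origin on the underside below the plate, 20 mm from the pad's centre; x points from the pad to the block.
- pad (a point): Centre of the round pad's upper face, 12 mm above the bench; the pad is 68 mm in diameter. The canister stands on it.
- window (a point): Middle of the reader's dark window, on the block's face that looks at the pad (towards the reader's -x), 79.5 mm from the pad's centre, 52 mm above the bench.
- canister: Closed aluminium canister of polishing compound with grey lid, 52 mm in diameter, 88 mm high, 0.28 kg, loose on the pad. Origin at the centre of its underside, z up; its x axis points to the middle of its bar-code label. A black bar on the lid (18 by 8 by 5 mm) lies on the label's side. The label starts 0.7 to 2.2 rad anticlockwise (from above) of facing the window.
- code_mark (a point): Middle of the bar-code label (white with black bars) on the canister's side, 26 mm out from its axis and 40 mm above its underside.
- control_box: White control box with a dark top, fixed to the bench, 120 mm (x) by 110 mm (y), 60 mm high, with the start knob in the middle of its top. Origin at the centre of its underside.
- knob (a joint): Start knob, rad, growing clockwise from above: 0 is standby, 1.3 is run (stops at both). An over-centre spring detent holds it against either stop: it resists with about 0.12 N m at first, less and less up to halfway (0.65), beyond which it snaps to 1.3 by itself. Let go before halfway, it springs back to 0. It starts at 0.
- knob_grip (a point): Point on the knob's vertical axis, 97 mm above the bench, at grip height; turns with the knob. The bar grip is 46 mm long along this point's x, 14 mm thick along y, from 74 to 104 mm above the bench; a white line on top marks its -x end, the pointer. In standby the axes are the control box's, and the pointer points to the box's -x.
There are look-alikes about, which are no part of the job. What is shaped like the tower but orange or pink is not meant. What is shaped like the control_box but green is not meant.

How it is judged:
By the outcome, as a careful person would: the job done as asked, in the order asked, and still so for the second after the job is handed in, with the robot touching nothing.
It also fails if it takes over 72 s, if anything falls off the work surface, if the arm or the gripper's body presses on something with over 40 N, if the wrist force passes 120 N, or if a joint passes its speed limit or range.

## Robot

A 7-joint arm with a two-finger parallel gripper is mounted at the origin on the work surface. World frame = base frame: x ahead of the robot, y to its left, z up, the work surface at z = 0. Lengths are in m, angles in degrees, forces in N, time in s.
With the tool pointing down it reaches from about 0.4 to 0.85 m from the base axis. Payload 4.4 kg.
Tool frame: the origin (TCP) lies where the fingers leave the gripper's body, on its centre line; the fingertips stand 97 mm ahead of it and the grasp point (between the pads) lies 78 mm ahead of it (bot.nose_length is the z of the fingertips in the tool frame, in m); z points along the fingers, y is the direction in which the jaws open and shut (so a half turn about z gives the same grasp; the last joint's range is limited). The gripper opens to 94 mm and grips with 3 to 60 N. Pads are 16 mm wide; open, the fingers measure 119 mm over their backs; the gripper's body (75 mm by 177 mm) begins 78 mm behind the grasp point.
Start: joints at [68.537, 36.005, 2.206, 86.941, -1.547, 57.084, -1.146], TCP at [0.198, -0.619, 0.303] pointing down, gripper open.
Joint ranges: [-175.42, 175.42], [-21.48, 121.26], [-71.46, 75.88], [10.55, 141.38], [-63.04, 243.04], [13.31, 113.54], [-168.57, 168.57]. Speed limits (degrees/s): [147.25, 147.25, 180, 180, 180, 180, 180].

## Interface

Orientations are given as a 3x3 rotation matrix whose columns are the frame's x, y, z axes.
In Python, from bench import bot gives the robot as it stands.
- The arm moves only by the tool move_arm, never from a script. Its argument "moves" is a list of rows, each a list of 6 numbers: the shift along the tool's x, y, z in m, then the turn, a rotation vector about the tool's x, y, z in degrees. A call has 1 to 12 rows; each row shifts and turns the pose as measured when the row begins, along the tool's axes as they then stand; what a row does not reach is not made up. A row lasts 1/12 s, in which the tool goes at most 41.7 mm and 7.16 degrees, less where a joint would pass 70% of its speed; a pose out of reach is approached as far as the arm can. A call is refused whole if a number of a shift passes 0.0417 or a number of a turn 7.16, either way. A call with a gripper value outside its range is refused whole. "jaw" is the finger opening in m, from 0 to 0.094, set as the call begins (left out, the last holds). The fingers move at their own pace and stop on an object; "squeeze" is the grip in N (left out, the last holds). Time passes only in rows, so rows that do not move let the fingers close. It gives the time, the measured TCP pose, the force and the opening at its end, in the units of the state.
- bot.state(): the state, without advancing time (a new reading comes with each control period).
- bot.camera(name): name is "side" or "top" or "wrist"; returns a dict with "img" (384x512x3 uint8, red, green, blue), "fx", "fy", "cx", "cy" (pixels), "rvec" (rotation vector, rad) and "tvec" (3), from world to camera coordinates, as OpenCV has them. Camera axes: x right, y down, z forward; pixel columns grow to the right and rows downward; lengths in m; the calibration is good to about 2 mm. A picture is of the moment at which its call begins. There is no depth.
- bot.sign_off(): hands the job in, once; it reports no verdict.
Trained networks look in a picture, given as the dict that the camera call returned (one of the last four; its "shot" number tells which), for a name from the list of things; names that differ only in an ending like _2 or _b are one class to them, and where a whole thing is asked for, a point or a joint stands for the part that bears it (a point fixed in the world has none). Each returns a list of dicts, best first, with "confidence" (0 to 1); they miss things now and then, are a little off and sometimes report something else, mostly with a low value. They report only what shows in the picture. A call takes as long as a camera call. They do not tell look-alikes from the thing itself.
- bot.trace(picture, label): "pixels" (384x512 bool, what is visible of it) and "position" ([row, column] in pixels, amid what is visible of it).
- bot.place_of(picture, label): "position" ([row, column] in pixels: a listed point, or the origin of a listed thing).
The state is a dict: "time_s": time; "q": joint angles; "dq": joint speeds; "effort": joint torques, N m; "tcp_pos": TCP position; "tcp_rot": TCP orientation; "ft_force": force on the tool from outside, world axes, zero at the start; "moment": the same for the moment, N m; "finger_gap": finger opening in m.
Only numpy, scipy, OpenCV 4.12 (cv2) and the standard library are available. Lean on these libraries where they do the work, as an engineer would, in place of code of your own. Each camera call takes 0.05 s, during which the arm holds its last target. There are 200 camera calls.

## Working session

There is one attempt and no reset: what is moved stays moved. The work goes in short steps, Python scripts to look and compute and a tool call to move; the robot and the scene stay as the last step left them, time stands still between calls to the robot, and variables do not carry over. Pictures are saved under pics/ and viewed, about 8 in all and at most 12, crops included, and the job is handed in when it is done.

Besides the shell and the picture viewer there is one more tool, called after "Request:" by a JSON object that holds its "op" and its "data". move_arm: Moves the arm, as the interface text tells. Its arguments: {"type":"object","properties":{"moves":{"type":"array"},"jaw":{"type":"number"},"squeeze":{"type":"number"}},"required":["moves"]}

```bash
mkdir -p pics; cat > h.py <<'E'
import numpy as np, cv2
from bench import bot
def save(p,n): cv2.imwrite(f"pics/{n}.png",p["img"][:,:,::-1])
def ray(p,rc):
    R,_=cv2.Rodrigues(np.array(p["rvec"],float)); t=np.array(p["tvec"],float).ravel()
    d=R.T@np.array([(rc[1]-p["cx"])/p["fx"],(rc[0]-p["cy"])/p["fy"],1.]); return -R.T@t,d
def atz(p,rc,z):
    c,d=ray(p,rc); return c+d*(z-c[2])/d[2]
def proj(p,X):
    R,_=cv2.Rodrigues(np.array(p["rvec"],float)); q=R@np.array(X,float)+np.array(p["tvec"],float).ravel()
    return [p["fy"]*q[1]/q[2]+p["cy"],p["fx"]*q[0]/q[2]+p["cx"]]
E
python3 - <<'E'
from h import *
Z=dict(tower=0,pyramid=0,puck=0,polisher=0,tub_floor=.016,guard_handle=.12,reader=0,pad=.012,window=.052,canister=.012,code_mark=.052,control_box=0,knob_grip=.097)
ps={n:bot.camera(n) for n in("top","side")}
for n,p in ps.items():
    save(p,n)
    print(n,ray(p,(192,256)))
    for l,z in Z.items():
        for r in bot.place_of(p,l)[:4]:
            print(l,np.round(r["position"]),round(r["confidence"],2),np.round(atz(p,r["position"],z),3))
cv2.imwrite("pics/both.png",np.hstack([cv2.resize(ps[n]["img"][:,:,::-1],(400,300)) for n in ps]))
s=bot.state();print(s["tcp_pos"],s["tcp_rot"])
E
```

```text
top (array([0.37922678, 0.03776186, 1.27355286]), array([ 0.10334141, -0.01218017, -0.99458305]))
tower [179. 331.] 0.66 [ 0.546 -0.205  0.   ]
tower [203. 314.] 0.63 [ 0.475 -0.152  0.   ]
tower [238. 310.] 0.52 [ 0.37  -0.135  0.   ]
pyramid [209. 266.] 0.79 [ 0.461 -0.007  0.   ]
pyramid [165. 373.] 0.16 [ 0.587 -0.335  0.   ]
puck [212. 226.] 0.61 [0.452 0.111 0.   ]
polisher [144. 250.] 0.67 [0.66  0.037 0.   ]
tub_floor [142. 280.] 0.58 [ 0.661 -0.052  0.016]
reader [190. 374.] 0.63 [ 0.512 -0.335  0.   ]
pad [196. 373.] 0.55 [ 0.493 -0.328  0.012]
window [164. 373.] 0.75 [ 0.582 -0.321  0.052]
canister [195. 371.] 0.66 [ 0.495 -0.321  0.012]
code_mark [196. 367.] 0.58 [ 0.487 -0.297  0.052]
control_box [266. 124.] 0.9 [0.301 0.415 0.   ]
control_box [193. 163.] 0.76 [0.514 0.301 0.   ]
knob_grip [189. 163.] 0.61 [0.515 0.281 0.097]
knob_grip [266. 111.] 0.52 [0.307 0.421 0.097]
side (array([-0.00589031,  0.77478728,  0.66547127]), array([ 0.47735256, -0.70414598, -0.52569556]))
tower [212. 326.] 0.77 [ 0.375 -0.13   0.   ]
tower [201. 302.] 0.65 [ 0.459 -0.144  0.   ]
tower [1
[... 471 characters left out ...]
76. 189.] 0.89 [0.683 0.07  0.12 ]
reader [168. 312.] 0.98 [ 0.521 -0.333  0.   ]
pad [171. 316.] 0.9 [ 0.494 -0.308  0.012]
window [151. 294.] 0.71 [ 0.584 -0.323  0.052]
canister [150. 294.] 0.15 [ 0.625 -0.399  0.012]
code_mark [161. 321.] 0.7 [ 0.479 -0.305  0.052]
code_mark [249. 183.] 0.68 [0.558 0.246 0.052]
control_box [368. 233.] 0.88 [0.305 0.406 0.   ]
control_box [285. 183.] 0.77 [0.521 0.296 0.   ]
knob_grip [336. 227.] 0.79 [0.303 0.415 0.097]
knob_grip [248. 183.] 0.71 [0.518 0.282 0.097]
[ 0.19756741 -0.61923752  0.30267599] [[ 9.52719387e-01  3.03851555e-01  3.69689392e-05]
 [ 3.03851554e-01 -9.52719388e-01  4.27769923e-05]
 [ 4.82188807e-05 -2.95214003e-05 -9.99999998e-01]]
```

```bash
python3 - <<'E'
import cv2
a=cv2.imread("pics/top.png")[100:300,90:420]; 
cv2.imwrite("pics/topc.png",cv2.resize(a,(792,480),interpolation=cv2.INTER_CUBIC))
a=cv2.imread("pics/side.png")[120:384,130:370]
cv2.imwrite("pics/sidec.png",cv2.resize(a,(545,600),interpolation=cv2.INTER_CUBIC))
E
```

```text
(no output)
```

View pics/topc.png

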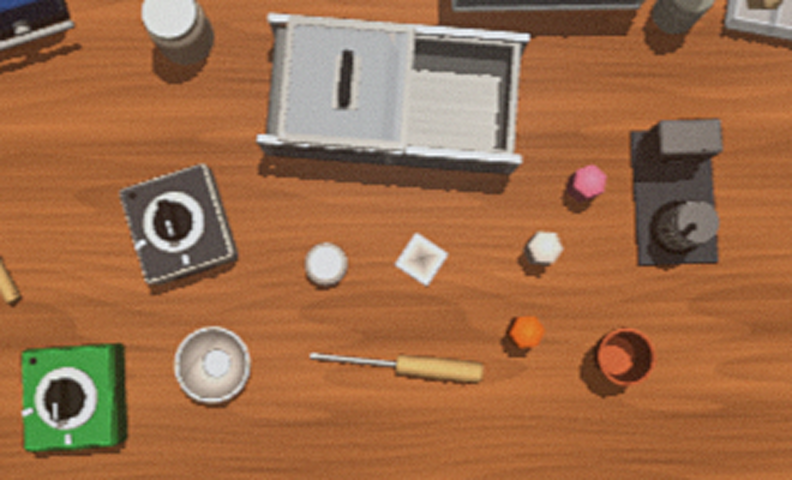

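View pics/sidec.png

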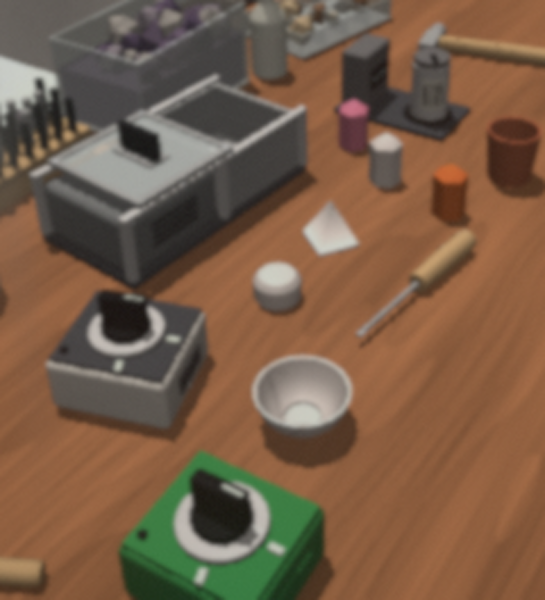

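The tower candidates in the top view are white (203,314), orange (238,310) and pink (179,331). I choose the white, veined one at about (0.475,-0.152). The control box is the white one at (193,163), not the green one at (266,124). I'll move above the tower for a close look.

Request:
{"op": "move_arm", "data": {"moves": [[0.038, -0.034, 0, 0, 0, 0], [0.038, -0.034, 0, 0, 0, 0], [0.038, -0.034, 0, 0, 0, 0], [0.038, -0.034, 0, 0, 0, 0], [0.038, -0.034, 0, 0, 0, 0], [0.038, -0.034, 0, 0, 0, 0], [0.038, -0.034, 0, 0, 0, 0], [0.038, -0.034, 0, 0, 0, 0], [0.038, -0.034, 0, 0, 0, 0], [0.038, -0.034, 0, 0, 0, 0]], "jaw": 0.08, "squeeze": 20}}

```text
time_s: 2.23
tcp_pos: [0.4113, -0.2594, 0.2996]
tcp_rot: [[0.959, 0.284, -0.001], [0.284, -0.959, -0.011], [-0.004, 0.01, -1.0]]
ft_force: [-0.4, 0.7, 0.4]
finger_gap: 0.0799
```

```bash
python3 - <<'E'
from h import *
p=bot.camera("wrist");save(p,"w1")
print(ray(p,(192,256)),p["fx"])
s=bot.state();print(s["time_s"],s["tcp_pos"],s["tcp_rot"],s["ft_force"])
for l,z in dict(tower=0,canister=.012,pad=.012,tub_floor=.016,guard_handle=.12,window=.052,code_mark=.052).items():
    for r in bot.place_of(p,l)[:4]:
        print(l,np.round(r["position"]),round(r["confidence"],2),np.round(atz(p,r["position"],z),3))
E
```

```text
(array([ 0.48019134, -0.23794427,  0.38171387]), array([-0.2406585 , -0.06778097, -0.96832363])) 269.39516039908784
2.2833 [ 0.41666792 -0.25067169  0.29954327] [[ 9.55276975e-01  2.95702856e-01  2.39199334e-03]
 [ 2.95711434e-01 -9.55264207e-01 -5.00424194e-03]
 [ 8.05216988e-04  5.48777688e-03 -9.99984618e-01]] [2.06314379 5.47262668 0.05504616]
tower [178. 162.] 0.94 [ 0.367 -0.13   0.   ]
tower [109. 191.] 0.93 [ 0.472 -0.148  0.   ]
tower [ 61. 246.] 0.92 [ 0.55  -0.204  0.   ]
canister [129. 318.] 0.74 [ 0.495 -0.319  0.012]
window [ 59. 349.] 0.93 [ 0.575 -0.318  0.052]
window [84. 82.] 0.74 [ 0.465 -0.036  0.052]
code_mark [137. 309.] 0.96 [ 0.482 -0.303  0.052]
```

View pics/w1.png

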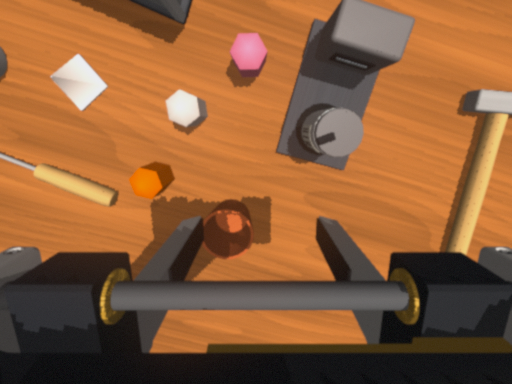

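```bash
cat >> h.py <<'E'
from scipy.optimize import minimize
def hexmodel(x,y,a,z0=0,r=.018/np.cos(np.pi/6)):
    v=[[x+r*np.cos(a+np.pi/6+k*np.pi/3),y+r*np.sin(a+np.pi/6+k*np.pi/3),z0+z] for z in(0,.054) for k in range(6)]
    return np.array(v+[[x,y,z0+.07]])
def fit(p,mask,model,starts):
    def cost(q):
        h=cv2.convexHull(np.array([proj(p,X)[::-1] for X in model(*q)],np.float32)*16).astype(np.int32)
        m=np.zeros((384,512),np.uint8); cv2.fillConvexPoly(m,h,255,cv2.LINE_AA,4)
        m=m/255.; return 1-np.minimum(m,mask).sum()/np.maximum(m,mask).sum()
    best=[]
    for s in starts:
        d=np.array([.005,.005,.1]); sim=np.array([s]+[np.array(s)+d*(np.arange(3)==i) for i in range(3)])
        r=minimize(cost,s,method="Nelder-Mead",options=dict(initial_simplex=sim,xatol=1e-4,fatol=1e-5)); best.append((r.fun,r.x))
    return sorted(best,key=lambda b:b[0])
def goto(x,y,z,yaw):
    "tool-axes shift to reach the given TCP pose (tool down, tool x at yaw deg)"
    s=bot.state(); R=np.array(s["tcp_rot"]); d=R.T@(np.array([x,y,z])-s["tcp_pos"])
    c,n=np.cos(np.radians(yaw)),np.sin(np.radians(yaw))
    T=np.array([[c,n,0],[n,-c,0],[0,0,-1]]); w=np.degrees(cv2.Rodrigues(R.T@T)[0].ravel())
    print("shift mm",np.round(d*1000,1),"turn deg",np.round(w,2),"pos",np.round(s["tcp_pos"],4),"yaw",round(np.degrees(np.arctan2(R[1,0],R[0,0])),2),"t",s["time_s"],"F",np.round(s["ft_force"],1),"gap",s["finger_gap"])
E
python3 - <<'E'
from h import *
p=bot.camera("wrist")
for r in bot.trace(p,"tower")[:4]:
    X=atz(p,r["position"],.03); print(X)
    m=np.array(r["pixels"]).astype(float)
    if abs(X[0]-.475)<.03 and abs(X[1]+.15)<.03:
        for b in fit(p,m,hexmodel,[(X[0],X[1],a) for a in(0,.35,.7)]): print("fit",b[0],b[1],np.degrees(b[1][2])%60)
t=bot.camera("top")
print("polisher rail corners",[np.round(atz(t,rc,.094),3) for rc in((158.3,199.2),(166.7,306.7),(107.5,202.5),(115.8,310))])
f=lambda u,v:(100+v/2.4,90+u/2.4)
print("box corners",[np.round(atz(t,f(*c),.06),3) for c in((121,190),(205,166),(234,262),(152,290))])
print("handle",[np.round(atz(t,f(*c),.134),3) for c in((347,50),(344,108))])
goto(.473,-.149,.2,0)
E
```

```text
[ 0.47082893 -0.14858642  0.03      ]
fit 0.047238321123671545 [ 0.47144718 -0.15105532  0.91811525] 52.60412917591077
fit 0.04735097226649665 [ 0.47158953 -0.15108149  0.9261373 ] 53.063758363607484
fit 0.04752567425814869 [ 0.47150475 -0.15114933 -0.12356554] 52.92021603370243
[ 0.57319445 -0.11043222  0.03      ]
[ 0.36844961 -0.12181048  0.03      ]
[ 0.55454325 -0.20780725  0.03      ]
polisher rail corners [array([0.6  , 0.181, 0.094]), array([ 0.571, -0.12 ,  0.094]), array([0.746, 0.17 , 0.094]), array([ 0.717, -0.134,  0.094])]
box corners [array([0.548, 0.353, 0.06 ]), array([0.575, 0.253, 0.06 ]), array([0.46 , 0.219, 0.06 ]), array([0.429, 0.315, 0.06 ])]
handle [array([0.694, 0.079, 0.134]), array([0.627, 0.083, 0.134])]
shift mm [ 93.  -91.9  97.9] turn deg [ 0.59  0.2  16.36] pos [ 0.4098 -0.2623  0.2993] yaw 16.36 t 2.7833 F [0.1 0.2 0.8] gap 0.07985704570546198
```

Request:
{"op": "move_arm", "data": {"moves": [[0.02, -0.02, 0.022, 0, 0, 0], [0.02, -0.02, 0.022, 0, 0, 0], [0.02, -0.02, 0.022, 0, 0, 0], [0.02, -0.02, 0.022, 0, 0, -2], [0.016, -0.016, 0.016, 0, 0, -2], [0, 0, 0, 0, 0, -2]]}}

```text
time_s: 3.28
tcp_pos: [0.4776, -0.1487, 0.1916]
tcp_rot: [[0.93, 0.368, 0.006], [0.368, -0.93, -0.017], [-0.001, 0.018, -1.0]]
ft_force: [-0.0, 0.3, -0.4]
finger_gap: 0.0802
```

```bash
python3 - <<'E'
from h import *
p=bot.camera("wrist");save(p,"w2")
for r in bot.trace(p,"tower")[:4]:
    X=atz(p,r["position"],.03); print(X,r["confidence"])
    m=np.array(r["pixels"]).astype(float)
    if abs(X[0]-.475)<.03 and abs(X[1]+.15)<.03:
        for b in fit(p,m,hexmodel,[(X[0],X[1],a) for a in(0,.35,.7)])[:2]: print("fit",b[0],b[1],np.degrees(b[1][2])%60)
goto(.4715,-.151,.118,23)
cv2.imwrite("pics/w2c.png",p["img"][:,:,::-1])
E
```

```text
[ 0.46806769 -0.14996595  0.03      ] 0.71
fit 0.06153260081153311 [ 0.4711532  -0.1510472  -0.09351007] 54.64226777001078
fit 0.06157438394842307 [ 0.47112457 -0.15106487  0.92464143] 52.97805169854912
[ 0.55163545 -0.20938171  0.03      ] 0.71
[ 0.38539131 -0.12480784  0.03      ] 0.7
shift mm [-3.8 -5.2 75.6] turn deg [ 1.21  0.07 -1.77] pos [ 0.4764 -0.153   0.1937] yaw 21.23 t 3.3833 F [ 0.3 -1.1  0.3] gap 0.0796775714185022
```

View pics/w2c.png

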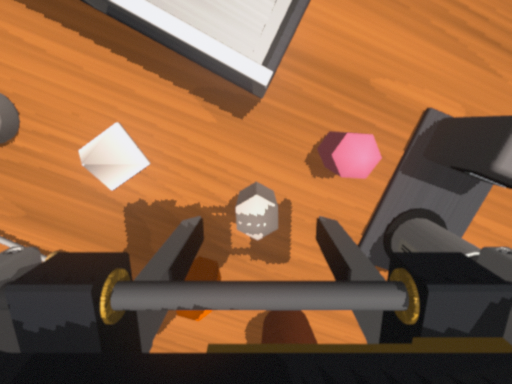

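The crop shows the white stone at (212,257) between the jaws with its flats square to the pads. Pink is at (155,357) and orange is behind the fingers. I'll go down and grip it.

Request:
{"op": "move_arm", "data": {"moves": [[-0.002, -0.003, 0.02, 0.6, 0, -1], [-0.002, -0.002, 0.02, 0.6, 0, -0.7], [0, 0, 0.02, 0, 0, 0], [0, 0, 0.013, 0, 0, 0], [0, 0, 0.003, 0, 0, 0]]}}

```text
time_s: 3.8
tcp_pos: [0.4717, -0.1619, 0.1212]
tcp_rot: [[0.927, 0.374, 0.01], [0.374, -0.927, -0.009], [0.006, 0.012, -1.0]]
ft_force: [0.4, 0.0, -0.4]
finger_gap: 0.08
```

Request:
{"op": "move_arm", "data": {"moves": [[0, 0, 0, 0, 0, 0], [0, 0, 0, 0, 0, 0], [0, 0, 0, 0, 0, 0], [0, 0, 0, 0, 0, 0], [0, 0, 0, 0, 0, 0]], "jaw": 0.02, "squeeze": 25}}

```text
time_s: 4.22
tcp_pos: [0.4714, -0.1671, 0.1252]
tcp_rot: [[0.931, 0.366, 0.013], [0.366, -0.931, -0.012], [0.008, 0.016, -1.0]]
ft_force: [-0.0, 0.9, -0.1]
finger_gap: 0.0497
```

```bash
python3 - <<'E'
from h import *
goto(.6515,-.048,.2,23)
E
```

```text
shift mm [211.7 -43.7 -73.9] turn deg [ 0.93 -0.43 -1.55] pos [ 0.4714 -0.1671  0.1252] yaw 21.45 t 4.2167 F [-0.   0.9 -0.1] gap 0.049698853131027544
```

Request:
{"op": "move_arm", "data": {"moves": [[0.003, -0.007, 0.004, 0, 0, 0], [0.002, -0.006, 0.004, 0, 0, 0]], "jaw": 0.065}}

```text
time_s: 4.38
tcp_pos: [0.4726, -0.1542, 0.1184]
tcp_rot: [[0.932, 0.363, 0.018], [0.363, -0.932, -0.014], [0.011, 0.02, -1.0]]
ft_force: [-0.2, 0.4, -0.0]
finger_gap: 0.06
```

```bash
python3 - <<'E'
from h import *
for i in range(2):
    goto(.4715,-.151,.118,23); p=bot.camera("wrist")
goto(.4715,-.151,.118,23)
for r in bot.trace(p,"tower")[:4]:
    X=atz(p,r["position"],.03)
    m=np.array(r["pixels"]).astype(float);print(X,m.sum())
    if abs(X[0]-.475)<.04 and abs(X[1]+.15)<.04:
        for b in fit(p,m,hexmodel,[(X[0],X[1],a) for a in(0,.35,.7)])[:2]: print("fit",b[0],b[1],np.degrees(b[1][2])%60)
E
```

```text
shift mm [ 0.1 -3.4  0.3] turn deg [ 1.13 -0.63 -1.7 ] pos [ 0.4726 -0.1542  0.1184] yaw 21.3 t 4.3833 F [-0.2  0.4 -0. ] gap 0.06004348213380864
shift mm [-0.1 -1.8 -0.4] turn deg [ 1.03 -0.57 -1.59] pos [ 0.4722 -0.1526  0.1176] yaw 21.42 t 4.4333 F [-0.6  1.1  0.1] gap 0.06325731729331141
shift mm [ 0.2 -2.1 -0.4] turn deg [ 1.02 -0.53 -1.56] pos [ 0.472  -0.153   0.1177] yaw 21.44 t 4.4833 F [-0.1  0.3  0.1] gap 0.06439854994448002
[ 0.47027671 -0.15970785  0.03      ] 4224.0
fit 0.028252595921901436 [ 0.47445109 -0.15771037  0.88953356] 50.96651883844442
fit 0.02856133362731761 [ 0.47442848 -0.15778736  0.89714612] 51.402686051877446
[ 0.38452999 -0.13633532  0.03      ] 907.0
[ 0.55229381 -0.21049946  0.03      ] 5370.0
```

Request:
{"op": "move_arm", "data": {"moves": [[0.001, 0.004, 0, 1, -0.5, 0], [0, 0, 0, 0, 0, 0], [0, 0, 0, 0, 0, 0], [0, 0, 0, 0, 0, 0], [0, 0, 0, 0, 0, 0], [0, 0, 0, 0, 0, 0], [0, 0, 0, 0, 0, 0]], "jaw": 0.02, "squeeze": 25}}

```text
time_s: 5.12
tcp_pos: [0.4742, -0.1563, 0.1174]
tcp_rot: [[0.93, 0.367, 0.0], [0.367, -0.93, -0.001], [-0.0, 0.001, -1.0]]
ft_force: [0.4, -0.6, -0.4]
finger_gap: 0.0358
```

```bash
python3 - <<'E'
from h import *
goto(.6515,-.048,.21,23)
E
```

```text
shift mm [204.7 -35.7 -92.7] turn deg [ 0.08  0.01 -1.5 ] pos [ 0.4742 -0.1563  0.1174] yaw 21.5 t 5.1167 F [ 0.4 -0.6 -0.4] gap 0.03584340339426451
```

Request:
{"op": "move_arm", "data": {"moves": [[0, 0, -0.03, 0, 0, 0], [0, 0, -0.035, 0, 0, 0], [0, 0, -0.035, 0, 0, 0], [0.01, -0.002, -0.025, 0, 0, 0], [0.03, -0.005, -0.005, 0, 0, 0], [0.035, -0.006, 0, 0, 0, 0], [0.035, -0.006, 0, 0, 0, 0], [0.035, -0.006, 0, 0, 0, 0], [0.03, -0.006, 0, 0, 0, 0], [0.015, -0.003, 0, 0, 0, 0], [0.005, 0, 0, 0, 0, 0]]}}

```text
time_s: 6.03
tcp_pos: [0.643, -0.0493, 0.249]
tcp_rot: [[0.933, 0.361, -0.012], [0.361, -0.933, 0.002], [-0.011, -0.006, -1.0]]
ft_force: [-0.1, -0.3, -1.4]
finger_gap: 0.0359
```

```bash
python3 - <<'E'
from h import *
p=bot.camera("wrist");save(p,"w3")
for l,z in dict(tub_floor=.016,guard_handle=.12,polisher=0).items():
    for r in bot.place_of(p,l)[:4]:
        print(l,np.round(r["position"]),round(r["confidence"],2),np.round(atz(p,r["position"],z),3))
goto(.6515,-.048,.14,23)
# predicted outline of tub opening
c=np.array([.6515,-.048]);th=np.radians(-5.5);im=p["img"][:,:,::-1].copy()
R=np.array([[np.cos(th),-np.sin(th)],[np.sin(th),np.cos(th)]])
for z,col in((.016,(0,0,255)),(.094,(0,255,0))):
    q=[proj(p,[*(c+R@np.array(v)),z])[::-1] for v in((-.063,-.063),(-.063,.063),(.063,.063),(.063,-.063))]
    cv2.polylines(im,[np.int32(q)],True,col,1)
cv2.imwrite("pics/w3c.png",im)
E
```

```text
tub_floor [172. 261.] 0.88 [ 0.655 -0.044  0.016]
tub_floor [259. 100.] 0.51 [0.473 0.109 0.016]
tub_floor [222. 258.] 0.29 [ 0.596 -0.064  0.016]
guard_handle [125. 106.] 0.57 [0.665 0.086 0.12 ]
polisher [144. 206.] 0.88 [0.661 0.03  0.   ]
shift mm [ 14.4  -0.5 108.9] turn deg [-0.28  0.82 -2.13] pos [ 0.6399 -0.0535  0.2491] yaw 20.87 t 6.2333 F [-0.1 -0.9 -1.9] gap 0.03554971351829734
```

View pics/w3c.png

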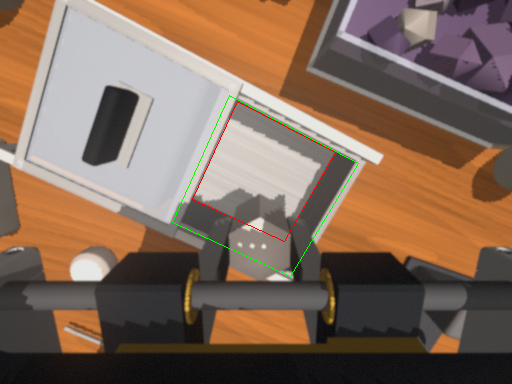

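The drawn tub outline matches the picture: rim in green, floor corners at (232,97) and (290,272). The tub centre is about (0.653,-0.047). I'll lower the tower.

Request:
{"op": "move_arm", "data": {"moves": [[0.006, -0.001, 0, 0, 0.8, 0], [0.006, -0.001, 0.01, 0, 0, 0], [0.003, 0, 0.022, 0, 0, 0], [0, 0, 0.022, 0, 0, 0], [0, 0, 0.022, 0, 0, 0], [0, 0, 0.018, 0, 0, 0], [0, 0, 0.008, 0, 0, 0], [0, 0, 0, 0, 0, 0]]}}

```text
time_s: 6.9
tcp_pos: [0.6505, -0.0537, 0.1427]
tcp_rot: [[0.939, 0.345, -0.0], [0.345, -0.939, 0.001], [0.0, -0.001, -1.0]]
ft_force: [0.3, 0.2, -1.8]
finger_gap: 0.0359
```

```bash
python3 - <<'E'
from h import *
goto(.6525,-.048,.1335,21)
E
```

```text
shift mm [ 3.9 -4.6  9.2] turn deg [-0.08 -0.03 -0.82] pos [ 0.6505 -0.0537  0.1427] yaw 20.18 t 6.9 F [ 0.3  0.2 -1.8] gap 0.035885080062231
```

Request:
{"op": "move_arm", "data": {"moves": [[0.001, -0.001, 0.004, 0, 0, 0], [0, 0, 0.003, 0, 0, 0], [0, 0, 0.002, 0, 0, 0], [0, 0, 0.001, 0, 0, 0]]}}

```text
time_s: 7.23
tcp_pos: [0.652, -0.0534, 0.1338]
tcp_rot: [[0.939, 0.343, 0.003], [0.343, -0.939, 0.001], [0.003, 0.0, -1.0]]
ft_force: [0.2, 0.2, -0.6]
finger_gap: 0.0361
```

```bash
python3 - <<'E'
from h import *
goto(.6525,-.048,.1335,21)
E
```

```text
shift mm [ 2.4 -4.9  0.3] turn deg [ 0.   -0.16 -0.91] pos [ 0.652  -0.0534  0.1338] yaw 20.09 t 7.2333 F [ 0.2  0.2 -0.6] gap 0.03614056788574725
```

Request:
{"op": "move_arm", "data": {"moves": [[0, 0, 0.001, 0, 0, 0], [0, 0, 0.0005, 0, 0, 0]]}}

```text
time_s: 7.4
tcp_pos: [0.6527, -0.0534, 0.1336]
tcp_rot: [[0.939, 0.343, 0.005], [0.343, -0.939, 0.001], [0.005, 0.001, -1.0]]
ft_force: [0.7, 0.1, -2.1]
finger_gap: 0.0362
```

Request:
{"op": "move_arm", "data": {"moves": [[0, 0, 0, 0, 0, 0], [0, 0, 0, 0, 0, 0], [0, 0, 0, 0, 0, 0], [0, 0, -0.01, 0, 0, 0], [0, 0, -0.025, 0, 0, 0], [0, 0, -0.035, 0, 0, 0], [0, 0, -0.035, 0, 0, 0], [0, 0, -0.015, 0, 0, 5], [0, 0, 0, 0, 0, 7], [0, 0, 0, 0, 0, 7], [0, 0, 0, 0, 0, 5]], "jaw": 0.06}}

```text
time_s: 8.32
tcp_pos: [0.6539, -0.0535, 0.2683]
tcp_rot: [[0.996, -0.083, 0.015], [-0.083, -0.997, 0.003], [0.015, -0.004, -1.0]]
ft_force: [0.1, -0.2, 0.2]
finger_gap: 0.0598
```

```bash
python3 - <<'E'
from h import *
p=bot.camera("wrist");save(p,"w4")
for l,z in dict(tub_floor=.016,guard_handle=.12,tower=.016).items():
    for r in bot.place_of(p,l)[:3]:
        print(l,np.round(r["position"]),round(r["confidence"],2),np.round(atz(p,r["position"],z),3))
goto(.664,.085,.23,-5.5)
E
```

```text
tub_floor [187. 254.] 0.9 [ 0.651 -0.045  0.016]
guard_handle [208. 107.] 0.57 [0.666 0.084 0.12 ]
tower [189. 261.] 0.65 [ 0.649 -0.054  0.016]
tower [244. 375.] 0.59 [ 0.56  -0.2    0.016]
shift mm [   0.  -138.6   36.9] turn deg [-0.2  -0.66  1.26] pos [ 0.6533 -0.0533  0.2664] yaw -4.24 t 8.5167 F [ 0.5  0.9 -0.4] gap 0.06007665363768671
```

View pics/w4.png

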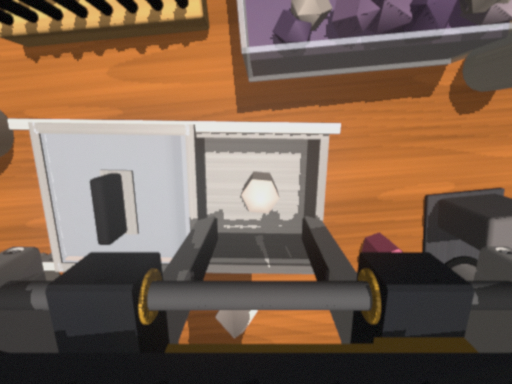

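The tower stands upright in the tub at (193,260), and the handle is at (208,107). Next I'll grip the handle.

Request:
{"op": "move_arm", "data": {"moves": [[0, -0.02, 0, 0, -0.6, 0.6], [0, -0.035, 0, 0, 0, 0.6], [0, -0.035, 0, 0, 0, 0], [0, -0.03, 0.008, 0, 0, 0], [0, -0.012, 0.012, 0, 0, 0], [0, -0.003, 0.008, 0, 0, 0], [0, 0, 0, 0, 0, 0]]}}

```text
time_s: 9.1
tcp_pos: [0.6644, 0.0814, 0.2356]
tcp_rot: [[0.996, -0.088, -0.003], [-0.088, -0.996, 0.001], [-0.003, -0.001, -1.0]]
ft_force: [-0.9, -0.2, 0.2]
finger_gap: 0.0601
```

```bash
python3 - <<'E'
from h import *
p=bot.camera("wrist")
for r in bot.trace(p,"guard_handle")[:1]: print(r["position"],r["pixels"].sum())
for r in bot.place_of(p,"guard_handle")[:2]: print(r["confidence"],np.round(atz(p,r["position"],.12),3))
goto(.664,.085,.206,-5.5)
E
```

```text
[180.8, 254.3] 24952
0.92 [0.665 0.085 0.12 ]
shift mm [-2.2 -6.6 31.7] turn deg [ 0.01 -0.04  0.19] pos [0.6655 0.0782 0.2377] yaw -5.31 t 9.25 F [-1.1 -0.9 -0.5] gap 0.060201946946620025
```

Request:
{"op": "move_arm", "data": {"moves": [[0, -0.004, 0.008, 0, 0, 0], [0, -0.003, 0.012, 0, 0, 0], [0, -0.001, 0.009, 0, 0, 0], [0, 0, 0.002, 0, 0, 0], [0, 0, 0, 0, 0, 0]]}}

```text
time_s: 9.67
tcp_pos: [0.6674, 0.079, 0.205]
tcp_rot: [[0.995, -0.101, 0.003], [-0.101, -0.995, -0.004], [0.003, 0.003, -1.0]]
ft_force: [0.3, -0.1, -0.5]
finger_gap: 0.0601
```

Request:
{"op": "move_arm", "data": {"moves": [[0, 0, 0, 0, 0, 0], [0, 0, 0, 0, 0, 0], [0, 0, 0, 0, 0, 0], [0, 0, 0, 0, 0, 0], [0, 0, 0, 0, 0, 0], [0, 0, 0, 0, 0, 0], [0, 0, 0, 0, 0, 0], [0, 0, 0, 0, 0, 0], [0, 0, 0, 0, 0, 0]], "jaw": 0.0, "squeeze": 15}}

```text
time_s: 10.42
tcp_pos: [0.6678, 0.0794, 0.2057]
tcp_rot: [[0.995, -0.101, 0.004], [-0.101, -0.995, -0.003], [0.005, 0.002, -1.0]]
ft_force: [0.2, -0.9, -1.5]
finger_gap: 0.0116
```

```bash
python3 - <<'E'
from h import *
goto(.653,-.048,.206,-5.5)
E
```

```text
shift mm [ -1.9 128.3  -0. ] turn deg [ 0.13 -0.27 -0.28] pos [0.6678 0.0794 0.2057] yaw -5.78 t 10.4167 F [ 0.2 -0.9 -1.5] gap 0.011581746890133362
```

Request:
{"op": "move_arm", "data": {"moves": [[0, 0.01, 0, 0, 0, 0], [0, 0.018, 0, 0, 0, 0], [0, 0.02, 0, 0, 0, 0], [0, 0.02, 0, 0, 0, 0], [0, 0.02, 0, 0, 0, 0], [0, 0.018, 0, 0, 0, 0], [0, 0.012, 0, 0, 0, 0], [0, 0.006, 0, 0, 0, 0], [0, 0.004, 0, 0, 0, 0]]}}

```text
time_s: 11.17
tcp_pos: [0.6553, -0.0482, 0.2056]
tcp_rot: [[0.995, -0.096, 0.008], [-0.096, -0.995, 0.007], [0.007, -0.007, -1.0]]
ft_force: [1.0, 9.5, 0.7]
finger_gap: 0.0118
```

```bash
python3 - <<'E'
from h import *
goto(.653,-.048,.206,-5.5)
E
```

```text
shift mm [-2.3  0.  -0.4] turn deg [-0.43 -0.41 -0.01] pos [ 0.6553 -0.0482  0.2056] yaw -5.51 t 11.1667 F [1.  9.5 0.7] gap 0.011771352727433817
```

Request:
{"op": "move_arm", "data": {"moves": [[0, 0.004, 0, 0, 0, 0], [0, 0.004, 0, 0, 0, 0], [0, 0.003, 0, 0, 0, 0]]}}

```text
time_s: 11.42
tcp_pos: [0.6553, -0.0493, 0.2056]
tcp_rot: [[0.996, -0.09, 0.009], [-0.09, -0.996, 0.021], [0.007, -0.021, -1.0]]
ft_force: [0.9, 3.0, 0.4]
finger_gap: 0.0121
```

```bash
python3 - <<'E'
from h import *
goto(.653,-.048,.206,-5.5)
E
```

```text
shift mm [-2.4 -1.1 -0.4] turn deg [-1.23 -0.39  0.34] pos [ 0.6553 -0.0493  0.2056] yaw -5.17 t 11.4167 F [0.9 3.  0.4] gap 0.012053439457279108
```

Request:
{"op": "move_arm", "data": {"moves": [[0, 0.007, 0, 0, 0, 0], [0, 0.007, 0, 0, 0, 0]]}}

```text
time_s: 11.58
tcp_pos: [0.6553, -0.0508, 0.2054]
tcp_rot: [[0.997, -0.082, 0.01], [-0.082, -0.996, 0.037], [0.007, -0.037, -0.999]]
ft_force: [0.8, 9.9, 0.7]
finger_gap: 0.0123
```

```bash
python3 - <<'E'
from h import *
goto(.653,-.048,.206,-5.5)
p=bot.camera("top")
for r in bot.place_of(p,"guard_handle")[:2]+bot.place_of(p,"tub_floor")[:1]: print(r["confidence"],np.round(atz(p,r["position"],.12),3))
goto(.495,-.32,.26,0)
E
```

```text
shift mm [-2.5 -2.6 -0.5] turn deg [-2.15 -0.36  0.8 ] pos [ 0.6553 -0.0508  0.2054] yaw -4.71 t 11.5833 F [0.8 9.9 0.7] gap 0.012290778655887721
0.92 [ 0.643 -0.043  0.12 ]
shift mm [-137.2  279.3  -66. ] turn deg [-2.12 -0.46 -4.71] pos [ 0.6553 -0.0507  0.2054] yaw -4.72 t 11.7333 F [ 1.2 11.2  0.6] gap 0.012789056471490569
```

The tool tilts under 10 N while the handle holds still, so the guard is at its stop. I'll release it and move to the canister.

Request:
{"op": "move_arm", "data": {"moves": [[0, -0.001, 0, -2.1, -0.4, 0], [0, 0, 0, 0, 0, 0], [0, 0, 0, 0, 0, 0], [0, 0, 0, 0, 0, 0], [0, 0, 0, 0, 0, 0], [0, 0, -0.01, 0, 0, 0], [0, 0, -0.025, 0, 0, 0], [0, 0, -0.03, 0, 0, 0], [-0.012, 0.02, -0.01, 0, 0, 0], [-0.019, 0.038, 0, 0, 0, 0], [-0.019, 0.038, 0, 0, 0, 0], [-0.019, 0.038, 0, 0, 0, 0]], "jaw": 0.05}}

```text
time_s: 12.73
tcp_pos: [0.5794, -0.1731, 0.287]
tcp_rot: [[0.998, -0.066, 0.006], [-0.066, -0.998, 0.005], [0.006, -0.006, -1.0]]
ft_force: [0.8, -0.2, -0.2]
finger_gap: 0.0503
```

```bash
python3 - <<'E'
from h import *
p=bot.camera("wrist");save(p,"w5")
for l,z in dict(canister=.012,pad=.012,window=.052,code_mark=.052,guard_handle=.12,tub_floor=.016,reader=0).items():
    for r in bot.place_of(p,l)[:2]:
        print(l,np.round(r["position"]),round(r["confidence"],2),np.round(atz(p,r["position"],z),4))
goto(.495,-.32,.26,0); print(bot.state()["q"])
E
```

```text
canister [232. 369.] 0.74 [ 0.4943 -0.3215  0.012 ]
pad [227. 372.] 0.61 [ 0.5005 -0.3251  0.012 ]
pad [132. 115.] 0.56 [0.6537 0.0122 0.012 ]
window [181. 380.] 0.85 [ 0.5765 -0.3161  0.052 ]
code_mark [256. 362.] 0.83 [ 0.4792 -0.2974  0.052 ]
guard_handle [132. 114.] 0.73 [ 0.6532 -0.0444  0.12  ]
tub_floor [269.  77.] 0.66 [0.4642 0.1037 0.016 ]
reader [215. 366.] 0.83 [ 0.5153 -0.3213  0.    ]
shift mm [-76.  155.4  24.1] turn deg [-0.39 -0.21 -3.67] pos [ 0.5807 -0.17    0.2855] yaw -3.68 t 13.1333 F [-0.  -0.5  0.7] gap 0.050058898297114816
[ 10.04605646  33.37742705   6.05868944  95.76346104  -4.83928498
  50.99056386 -75.52017174]
```

View pics/w5.png

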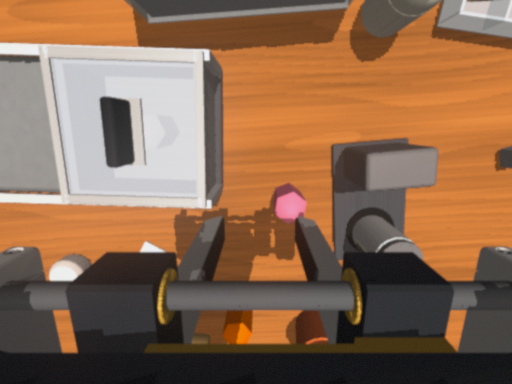

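Request:
{"op": "move_arm", "data": {"moves": [[-0.02, 0.016, 0, 0, 0, -2], [-0.03, 0.024, 0, 0, 0, -1.5], [-0.032, 0.026, 0, 0, 0, 0], [-0.032, 0.026, 0, 0, 0, 0], [-0.032, 0.026, 0, 0, 0, 0], [-0.026, 0.02, 0, 0, 0, 0], [-0.012, 0.01, 0, 0, 0, 0], [-0.002, 0.002, 0, 0, 0, 0], [0, 0, 0, 0, 0, 0]], "jaw": 0.085}}

```text
time_s: 13.88
tcp_pos: [0.3977, -0.3123, 0.2804]
tcp_rot: [[1.0, 0.029, 0.007], [0.029, -1.0, 0.012], [0.008, -0.012, -1.0]]
ft_force: [0.4, 0.6, -0.3]
finger_gap: 0.085
```

```bash
python3 - <<'E'
from h import *
p=bot.camera("wrist");save(p,"w6")
for l,z in dict(canister=.012,pad=.012,window=.052,code_mark=.052,reader=0).items():
    for r in bot.place_of(p,l)[:2]:
        print(l,np.round(r["position"]),round(r["confidence"],2),np.round(atz(p,r["position"],z),4))
goto(.495,-.32,.26,0); print(bot.state()["q"])
np.save("w6.npy",dict(p,img=None),allow_pickle=True)
cv2.imwrite("pics/w6c.png",cv2.resize(p["img"][40:240,130:400,::-1],(780,578),interpolation=cv2.INTER_CUBIC))
E
```

```text
canister [106. 269.] 0.72 [ 0.4925 -0.3177  0.012 ]
window [ 20. 275.] 0.59 [ 0.5741 -0.3204  0.052 ]
code_mark [115. 250.] 0.71 [ 0.4798 -0.297   0.052 ]
reader [122.  29.] 0.53 [ 0.4645 -0.0028  0.    ]
shift mm [95.5 12.3 20.9] turn deg [-0.7  -0.45  1.88] pos [ 0.399  -0.3111  0.2803] yaw 1.88 t 14.1833 F [-0.2 -0.6  0.4] gap 0.08487141246284925
[ 32.27960081  26.08848226   4.17405381 111.12571301  -3.90770228
  42.97689574 -49.22503745]
```

View pics/w6c.png

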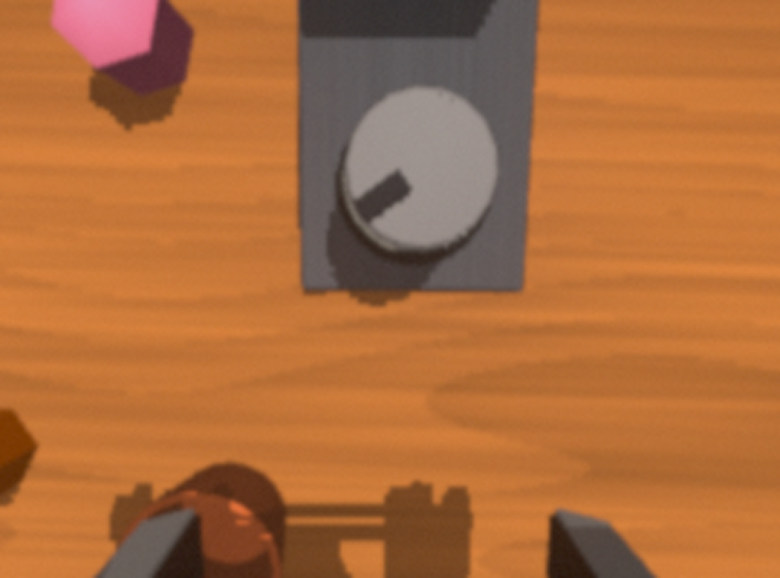

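```bash
python3 - <<'E'
from h import *
p=np.load("w6.npy",allow_pickle=True).item()
f=lambda u,v:(40+v*200/578-.3,130+u*270/780-.3)
A=lambda u,v,z:atz(p,f(u,v),z)[:2]
ang=lambda d:np.degrees(np.arctan2(d[1],d[0]))
for z in(.006,.01):
    a,b,c,d=[A(*q,z) for q in((305,290),(522,290),(300,40),(538,5))]
    print(a,b,"front w",np.linalg.norm(a-b),"yaw",ang(a-b)-90,"L",ang(c-a),"R",ang(d-b),"pad est",(a+b)/2)
lid=A(421,168,.1);i=A(405,181,.105);o=A(363,211,.105);m=(i+o)/2
print("lid",lid,"bar",i,o,"len",np.linalg.norm(o-i),"bar dir",ang(o-i),"lid->bar",ang(m-lid),np.linalg.norm(m-lid))
g=cv2.cvtColor(cv2.imread("pics/w6.png")[40:240,130:400],cv2.COLOR_BGR2GRAY)
E
```

```text
[ 0.44969634 -0.27577061] [ 0.45262819 -0.37353297] front w 0.09780631253074328 yaw 1.717758119112176 L 1.6116141765429852 R 1.0329738073655752 pad est [ 0.45116226 -0.32465179]
[ 0.4499115  -0.27616569] [ 0.45281052 -0.37283377] front w 0.09671153277390297 yaw 1.7177581191122187 L 1.611614176542964 R 1.0329738073656196 pad est [ 0.45136101 -0.32449973]
lid [ 0.49426955 -0.32194898] bar [ 0.48976417 -0.31686825] [ 0.48030482 -0.30384991] len 0.01609213439894326 bar dir 126.00280396278292 lid->bar 128.54850830293302 0.01481931225283392
```

Request:
{"op": "move_arm", "data": {"moves": [[0.02, 0.003, 0.005, 0, 0, -3], [0.028, 0.003, 0.006, -0.5, -0.5, 0], [0.028, 0.003, 0.006, 0, 0, 0], [0.014, 0.003, 0.003, 0, 0, -3], [0, 0, 0, 0, 0, -7], [0, 0, 0, 0, 0, -7], [0, 0, 0, 0, 0, -7], [0, 0, 0, 0, 0, -7], [0, 0, 0, 0, 0, -7], [0, 0, 0, 0, 0, -7], [0, 0, 0, 0, 0, -7], [0, 0, 0, 0, 0, -6]]}}

```text
time_s: 15.18
tcp_pos: [0.5044, -0.3038, 0.2574]
tcp_rot: [[0.424, 0.906, 0.001], [0.905, -0.424, 0.006], [0.006, -0.002, -1.0]]
ft_force: [0.1, 0.2, -0.5]
finger_gap: 0.0853
```

```bash
python3 - <<'E'
from h import *
goto(.4943,-.3215,.158,65); bot.camera("top"); goto(.4943,-.3215,.158,65)
E
```

```text
shift mm [-21.   -1.5  99.2] turn deg [-0.1  -0.36 -0.11] pos [ 0.5044 -0.3038  0.2574] yaw 64.89 t 15.1833 F [ 0.1  0.2 -0.5] gap 0.08529951257313638
shift mm [-21.2  -1.6  99.2] turn deg [-0.1  -0.38  0.15] pos [ 0.5045 -0.3036  0.2573] yaw 65.15 t 15.2333 F [ 0.9  0.6 -0.3] gap 0.08504594369730072
```

Shift first while still above the canister, check, then go down.

Request:
{"op": "move_arm", "data": {"moves": [[-0.01, -0.001, 0, 0, 0, 0], [-0.009, 0, 0.005, 0, 0, 0], [-0.002, 0, 0.015, 0, 0, 0], [0, 0, 0.012, 0, 0, 0], [0, 0, 0.002, 0, 0, 0], [0, 0, 0, 0, 0, 0]]}}

```text
time_s: 15.73
tcp_pos: [0.4942, -0.3253, 0.2211]
tcp_rot: [[0.432, 0.902, 0.002], [0.902, -0.432, 0.005], [0.005, -0.001, -1.0]]
ft_force: [0.8, -0.0, -0.4]
finger_gap: 0.085
```

```bash
python3 - <<'E'
from h import *
p=bot.camera("wrist");goto(.4943,-.3215,.158,65)
for r in bot.place_of(p,"canister")[:2]: print(r["confidence"],np.round(atz(p,r["position"],.012),4))
for r in bot.trace(p,"canister")[:1]:
    def cyl(x,y,a): return np.array([[x+.026*np.cos(t),y+.026*np.sin(t),z] for z in(.012,.1) for t in np.linspace(0,6.28,24)])
    print(fit(p,np.array(r["pixels"]).astype(float),cyl,[(.494,-.3215,0)])[0])
E
```

```text
shift mm [ 3.3 -1.5 63.3] turn deg [-0.04 -0.28 -0.58] pos [ 0.4941 -0.3254  0.2213] yaw 64.42 t 15.7833 F [-0.3 -0.4  0.1] gap 0.08484704459569506
0.91 [ 0.4932 -0.3177  0.012 ]
(np.float64(0.10196670319390111), array([ 0.49496972, -0.31995671, -0.00600737]))
```

Request:
{"op": "move_arm", "data": {"moves": [[0.002, -0.001, 0.012, 0, 0, 0], [0.002, 0, 0.02, 0, 0, 0], [0, 0, 0.02, 0, 0, 0], [0, 0, 0.007, 0, 0, 0], [0, 0, 0, 0, 0, 0]]}}

```text
time_s: 16.3
tcp_pos: [0.4996, -0.322, 0.1663]
tcp_rot: [[0.432, 0.902, 0.013], [0.902, -0.432, -0.001], [0.005, 0.012, -1.0]]
ft_force: [-0.4, -0.4, 0.8]
finger_gap: 0.0851
```

```bash
python3 - <<'E'
from h import *
goto(.4945,-.321,.158,65)
E
```

```text
shift mm [-1.3 -5.1  8.3] turn deg [ 0.68 -0.26 -0.58] pos [ 0.4996 -0.322   0.1663] yaw 64.43 t 16.3 F [-0.4 -0.4  0.8] gap 0.08506333910028253
```

Request:
{"op": "move_arm", "data": {"moves": [[-0.001, -0.004, 0.006, 0.7, -0.3, 0], [0, -0.001, 0.003, 0, 0, 0], [0, 0, 0, 0, 0, 0]]}}

```text
time_s: 16.55
tcp_pos: [0.4954, -0.3212, 0.1587]
tcp_rot: [[0.432, 0.902, 0.0], [0.902, -0.432, -0.002], [-0.001, 0.001, -1.0]]
ft_force: [0.5, 0.4, 0.2]
finger_gap: 0.085
```

Request:
{"op": "move_arm", "data": {"moves": [[0, 0, 0, 0, 0, 0], [0, 0, 0, 0, 0, 0], [0, 0, 0, 0, 0, 0], [0, 0, 0, 0, 0, 0], [0, 0, 0, 0, 0, 0], [0, 0, 0, 0, 0, 0]], "jaw": 0.035, "squeeze": 20}}

```text
time_s: 17.05
tcp_pos: [0.4958, -0.3218, 0.1611]
tcp_rot: [[0.433, 0.902, 0.003], [0.902, -0.433, -0.004], [-0.002, 0.004, -1.0]]
ft_force: [-2.2, 1.3, -0.4]
finger_gap: 0.0516
```

```bash
python3 - <<'E'
from h import *
goto(.4945,-.321,.158,-61)
E
```

```text
shift mm [ 0.1 -1.5  3.1] turn deg [  0.26  -0.17 125.37] pos [ 0.4958 -0.3218  0.1611] yaw 64.37 t 17.05 F [-2.2  1.3 -0.4] gap 0.051629471012261466
```

Request:
{"op": "move_arm", "data": {"moves": [[0, 0, 0, 0, 0, 6], [0, 0, 0, 0, 0, 7], [0, 0, 0, 0, 0, 7], [0, 0, 0, 0, 0, 7], [0, 0, 0, 0, 0, 7], [0, 0, 0, 0, 0, 7], [0, 0, 0, 0, 0, 6]]}}

```text
time_s: 17.63
tcp_pos: [0.4987, -0.3228, 0.1612]
tcp_rot: [[0.961, 0.276, 0.011], [0.276, -0.961, -0.005], [0.009, 0.008, -1.0]]
ft_force: [-0.5, -1.5, -2.0]
finger_gap: 0.0518
```

```bash
python3 - <<'E'
from h import *
goto(.4945,-.321,.159,-61)
E
```

```text
shift mm [-3.5 -2.9  2.2] turn deg [ 6.000e-02 -7.400e-01  7.701e+01] pos [ 0.4987 -0.3228  0.1612] yaw 16.01 t 17.6333 F [-0.5 -1.5 -2. ] gap 0.051818206520333414
```

Request:
{"op": "move_arm", "data": {"moves": [[-0.002, -0.001, 0, 0, -0.7, 6], [-0.001, -0.001, 0, 0, 0, 7], [0, 0, 0, 0, 0, 7], [0, 0, 0, 0, 0, 7], [0, 0, 0, 0, 0, 7], [0, 0, 0, 0, 0, 7], [0, 0, 0, 0, 0, 7], [0, 0, 0, 0, 0, 7], [0, 0, 0, 0, 0, 6], [0, 0, 0, 0, 0, 4]]}}

```text
time_s: 18.47
tcp_pos: [0.4937, -0.3239, 0.1611]
tcp_rot: [[0.628, -0.778, -0.003], [-0.778, -0.628, -0.012], [0.007, 0.01, -1.0]]
ft_force: [-2.4, 0.2, 1.2]
finger_gap: 0.0516
```

```bash
python3 - <<'E'
from h import *
goto(.4945,-.321,.159,-61)
E
```

```text
shift mm [-1.8 -2.5  2. ] turn deg [ 0.55 -0.48  9.89] pos [ 0.4937 -0.3239  0.1611] yaw -51.1 t 18.4667 F [-2.4  0.2  1.2] gap 0.051637379431593806
```

Request:
{"op": "move_arm", "data": {"moves": [[-0.001, -0.001, 0, 0.5, -0.5, 4.5], [0, 0, 0, 0, 0, 3.5], [0, 0, 0, 0, 0, 1.5], [0, 0, 0, 0, 0, 0]]}}

```text
time_s: 18.8
tcp_pos: [0.4936, -0.3241, 0.1611]
tcp_rot: [[0.482, -0.876, -0.002], [-0.876, -0.482, -0.004], [0.002, 0.003, -1.0]]
ft_force: [-0.4, -0.9, 0.6]
finger_gap: 0.052
```

```bash
python3 - <<'E'
from h import *
goto(.4945,-.321,.159,-61)
E
```

```text
shift mm [-2.3 -2.3  2.1] turn deg [ 0.19 -0.13 -0.18] pos [ 0.4936 -0.3241  0.1611] yaw -61.18 t 18.8 F [-0.4 -0.9  0.6] gap 0.05197357228434622
```

Request:
{"op": "move_arm", "data": {"moves": [[0, 0, 0, 0, 0, 0], [0, 0, 0, 0, 0, 0], [0, 0, 0, 0, 0, 0], [0, 0, -0.01, 0, 0, 0], [0, 0, -0.025, 0, 0, 0], [0, 0, -0.035, 0, 0, 0], [-0.01, 0, -0.03, 0, 0, 0], [-0.025, 0, -0.005, 0, 0, 0], [-0.03, 0, 0, 0, 0, 0], [-0.02, 0, 0, 0, 0, 0], [-0.005, 0, 0, 0, 0, 0], [0, 0, 0, 0, 0, 0]], "jaw": 0.08}}

```text
time_s: 19.8
tcp_pos: [0.4493, -0.2434, 0.2762]
tcp_rot: [[0.487, -0.873, 0.005], [-0.873, -0.487, -0.003], [0.005, -0.003, -1.0]]
ft_force: [1.2, 0.1, 0.9]
finger_gap: 0.0802
```

```bash
python3 - <<'E'
from h import *
p=bot.camera("wrist");save(p,"w7")
for l,z in dict(canister=.012,pad=.012,window=.052,code_mark=.052).items():
    for r in bot.place_of(p,l)[:2]:
        print(l,np.round(r["position"]),round(r["confidence"],2),np.round(atz(p,r["position"],z),4))
goto(.495,-.32,.26,0); print(bot.state()["q"])
c=proj(p,[.4945,-.323,.1]);print(c)
r0,c0=max(0,int(c[0])-60),int(c[1])-80
np.save("w7.npy",dict(p,img=None,r0=r0,c0=c0),allow_pickle=True)
cv2.imwrite("pics/w7c.png",cv2.resize(p["img"][r0:r0+120,c0:c0+160,::-1],(800,600),interpolation=cv2.INTER_CUBIC))
E
```

```text
canister [107. 260.] 0.84 [ 0.4945 -0.3237  0.012 ]
window [ 64. 192.] 0.79 [ 0.5769 -0.3253  0.052 ]
shift mm [86.9 -3.3 15.7] turn deg [  0.13  -0.33 -61.  ] pos [ 0.4499 -0.2455  0.2752] yaw -61.0 t 20.05 F [-0.  -0.4  0.1] gap 0.07981295247434647
[   4.74744644   29.66866      30.46043015  111.25632474  -20.9222984
   44.21001515 -103.94109773]
[np.float64(102.01942619190285), np.float64(258.90906916786474)]
```

View pics/w7c.png

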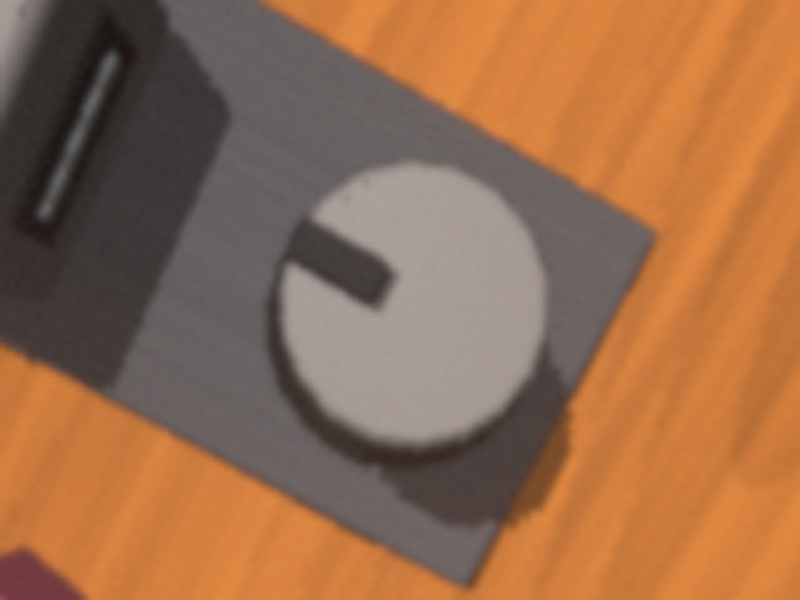

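```bash
python3 - <<'E'
from h import *
p=np.load("w7.npy",allow_pickle=True).item()
A=lambda u,v,z:atz(p,(p["r0"]+(v+.5)/5-.5,p["c0"]+(u+.5)/5-.5),z)[:2]
ang=lambda a,b:round(np.degrees(np.arctan2(*(b-a)[::-1])),2)
z=.01
print("plate",ang(A(655,237,z),A(260,0,z)),ang(A(468,587,z),A(110,393,z)),"front-90",ang(A(655,237,z),A(468,587,z))-90)
z=.105
print("bar",ang(A(386,288,z),A(302,241,z)),ang(A(398,272,z),A(312,220,z)),ang(A(378,308,z),A(290,260,z)))
l=A(415,302,.1);m=A(344,265,.105);print("lid",l,m,ang(l,m),np.linalg.norm(m-l))
print("front mid",(A(655,237,.01)+A(468,587,.01))/2)
E
```

```text
plate 0.3 0.85 front-90 1.5100000000000051
bar 1.14 -0.65 1.64
lid [ 0.49315891 -0.32376673] [ 0.50707582 -0.32273538] 4.24 0.013955075395858078
front mid [ 0.45148821 -0.32343817]
```

Plate edges read about 1° and the bar about 1°, so the canister's label faces the window and it stands centred at (0.4945,-0.323). Next the white box's knob.

Request:
{"op": "move_arm", "data": {"moves": [[0, 0, -0.005, 0, 0, -6], [0, 0, 0, 0, 0, -7], [0, 0, 0, 0, 0, -7], [0, 0, 0, 0, 0, -7], [0, 0, 0, 0, 0, -7], [0, 0, 0, 0, 0, -7], [0, 0, 0, 0, 0, -7], [0, 0, 0, 0, 0, -7], [0, 0, 0, 0, 0, -7], [0, 0, 0, 0, 0, -7], [0, 0, 0, 0, 0, -7], [0, 0, 0, 0, 0, -4]], "jaw": 0.05}}

```text
time_s: 21.05
tcp_pos: [0.4524, -0.2582, 0.2754]
tcp_rot: [[0.934, 0.358, -0.002], [0.358, -0.934, -0.011], [-0.006, 0.009, -1.0]]
ft_force: [-0.4, 0.1, -0.2]
finger_gap: 0.0499
```

```bash
python3 - <<'E'
from h import *
goto(.43,.258,.28,17); print(np.round(bot.state()["q"],1))
E
```

```text
shift mm [ 163.9 -489.9  -10.1] turn deg [0.54 0.33 3.98] pos [ 0.4524 -0.2582  0.2754] yaw 20.98 t 21.05 F [-0.4  0.1 -0.2] gap 0.049946839398050065
[ 21.4  27.6   7.  109.5  -3.9  43.  -38.5]
```

Request:
{"op": "move_arm", "data": {"moves": [[0.008, -0.025, -0.002, 0.5, 0.3, 2], [0.012, -0.037, -0.002, 0, 0, 2], [0.012, -0.038, -0.002, 0, 0, 0], [0.012, -0.038, -0.001, 0, 0, 0], [0.012, -0.038, -0.001, 0, 0, 0], [0.012, -0.038, -0.001, 0, 0, 0], [0.012, -0.038, -0.001, 0, 0, 0], [0.012, -0.038, 0, 0, 0, 0], [0.012, -0.038, 0, 0, 0, 0], [0.012, -0.037, 0, 0, 0, 0], [0.012, -0.03, 0, 0, 0, 0], [0.01, -0.02, 0, 0, 0, 0]]}}

```text
time_s: 22.05
tcp_pos: [0.4747, 0.1791, 0.2784]
tcp_rot: [[0.966, 0.258, 0.002], [0.258, -0.966, -0.009], [-0.001, 0.01, -1.0]]
ft_force: [0.8, -0.9, 0.1]
finger_gap: 0.0498
```

```bash
python3 - <<'E'
from h import *
goto(.43,.258,.28,17); print(np.round(bot.state()["q"],1))
E
```

```text
shift mm [-22.8 -87.7  -2.5] turn deg [ 0.55  0.06 -2.07] pos [0.4747 0.1791 0.2784] yaw 14.93 t 22.05 F [ 0.8 -0.9  0.1] gap 0.04980079869450097
[-29.5  26.5   7.7 111.1  -4.2  42.8 -94.6]
```

Request:
{"op": "move_arm", "data": {"moves": [[-0.008, -0.028, 0, 0.5, 0, -1], [-0.008, -0.03, 0, 0, 0, -1], [-0.005, -0.022, 0, 0, 0, 0], [-0.002, -0.007, 0, 0, 0, 0], [0, 0, 0, 0, 0, 0]]}}

```text
time_s: 22.47
tcp_pos: [0.432, 0.2654, 0.2754]
tcp_rot: [[0.955, 0.296, 0.002], [0.296, -0.955, 0.0], [0.002, 0.0, -1.0]]
ft_force: [-0.5, 0.6, 0.0]
finger_gap: 0.0504
```

```bash
python3 - <<'E'
from h import *
p=bot.camera("wrist");save(p,"w8")
for l,z in dict(control_box=0,knob_grip=.097).items():
    for r in bot.place_of(p,l)[:3]:
        print(l,np.round(r["position"]),round(r["confidence"],2),np.round(atz(p,r["position"],z),4))
goto(.516,.283,.28,17)
c=proj(p,[.516,.283,.1]);print(c)
r0,c0=min(max(0,int(c[0])-90),204),max(0,int(c[1])-120)
np.save("w8.npy",dict(p,img=None,r0=r0,c0=c0),allow_pickle=True)
cv2.imwrite("pics/w8c.png",cv2.resize(p["img"][r0:r0+180,c0:c0+240,::-1],(800,600),interpolation=cv2.INTER_CUBIC))
E
```

```text
control_box [231. 133.] 0.93 [0.3058 0.4146 0.    ]
control_box [119. 259.] 0.8 [0.5056 0.2897 0.    ]
knob_grip [267.  95.] 0.97 [0.3058 0.4116 0.097 ]
knob_grip [112. 255.] 0.88 [0.5096 0.2937 0.097 ]
knob_grip [192. 374.] 0.47 [0.4716 0.158  0.097 ]
shift mm [85.1  4.5 -4.1] turn deg [ 0.08 -0.13 -0.06] pos [0.4333 0.2625 0.2757] yaw 16.94 t 22.6167 F [ 0.1 -0.8  0. ] gap 0.05001028733968242
[np.float64(108.55874225067039), np.float64(268.54151826107307)]
```

View pics/w8c.png

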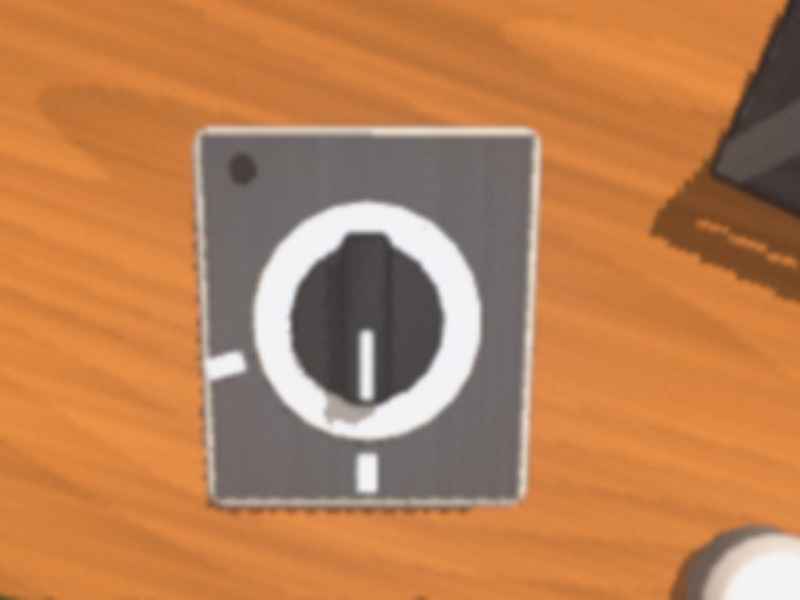

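```bash
python3 - <<'E'
from h import *
p=np.load("w8.npy",allow_pickle=True).item()
A=lambda u,v,z:atz(p,(p["r0"]+(v+.5)*.3-.5,p["c0"]+(u+.5)*.3-.5),z)[:2]
a,b=A(366,235,.104),A(366,402,.104);print("bar",a,b,(a+b)/2,np.linalg.norm(a-b),np.degrees(np.arctan2(*(a-b)[::-1])))
q=np.array([A(*c,.06) for c in((197,130),(540,130),(524,503),(212,503))]);print("box",q.mean(0),np.linalg.norm(np.diff(q,axis=0),axis=1))
k=((a+b)/2+q.mean(0))/2; print(k); goto(*k,.175,17)
E
```

```text
bar [0.52930281 0.29768559] [0.48771253 0.28487959] [0.50850767 0.29128259] 0.04351717903512135 17.114043806814312
box [0.50855086 0.29089525] [0.10403505 0.1141264  0.10443836]
[0.50852926 0.29108892]
shift mm [ 80.   -5.6 100.9] turn deg [ 0.08 -0.13 -0.06] pos [0.4333 0.2625 0.2757] yaw 16.94 t 22.6167 F [ 0.1 -0.8  0. ] gap 0.05001028733968242
```

Request:
{"op": "move_arm", "data": {"moves": [[0.015, -0.001, 0, 0, 0, 0], [0.025, -0.002, 0, 0, 0, 0], [0.022, -0.002, 0.005, 0, 0, 0], [0.012, -0.001, 0.015, 0, 0, 0], [0.002, 0, 0.02, 0, 0, 0], [0, 0, 0.01, 0, 0, 0], [0, 0, 0, 0, 0, 0], [0, 0, 0, 0, 0, 0]]}}

```text
time_s: 23.28
tcp_pos: [0.5168, 0.2737, 0.2252]
tcp_rot: [[0.964, 0.267, 0.008], [0.267, -0.964, -0.007], [0.006, 0.009, -1.0]]
ft_force: [-0.3, 0.2, 0.0]
finger_gap: 0.0498
```

```bash
python3 - <<'E'
from h import *
goto(.5085,.291,.175,17)
E
```

```text
shift mm [ -3.7 -19.3  50. ] turn deg [ 0.53 -0.31 -1.5 ] pos [0.5168 0.2737 0.2252] yaw 15.5 t 23.2833 F [-0.3  0.2  0. ] gap 0.04977964945509653
```

Request:
{"op": "move_arm", "data": {"moves": [[-0.001, -0.009, 0, 0.5, -0.3, -1.5], [-0.001, -0.008, 0, 0, 0, 0], [0, -0.002, 0.008, 0, 0, 0], [0, 0, 0.012, 0, 0, 0], [0, 0, 0.006, 0, 0, 0], [0, 0, 0, 0, 0, 0]]}}

```text
time_s: 23.78
tcp_pos: [0.5088, 0.2942, 0.2017]
tcp_rot: [[0.955, 0.296, 0.004], [0.296, -0.955, 0.004], [0.005, -0.003, -1.0]]
ft_force: [-0.4, 0.3, 0.0]
finger_gap: 0.0501
```

```bash
python3 - <<'E'
from h import *
goto(.5085,.291,.175,17)
E
```

```text
shift mm [-1.3  3.  26.7] turn deg [-0.17 -0.28  0.2 ] pos [0.5088 0.2942 0.2017] yaw 17.2 t 23.7833 F [-0.4  0.3  0. ] gap 0.050122605761680414
```

Request:
{"op": "move_arm", "data": {"moves": [[0, 0.002, 0.008, 0, 0, 0], [-0.001, 0.001, 0.01, 0, 0, 0], [0, 0, 0.006, 0, 0, 0], [0, 0, 0.001, 0, 0, 0]]}}

```text
time_s: 24.12
tcp_pos: [0.5086, 0.2917, 0.1753]
tcp_rot: [[0.955, 0.297, 0.005], [0.297, -0.955, 0.005], [0.006, -0.003, -1.0]]
ft_force: [0.6, 0.1, -0.4]
finger_gap: 0.0495
```

```bash
python3 - <<'E'
from h import *
goto(.5085,.291,.175,17)
E
```

```text
shift mm [-0.4  0.6  0.3] turn deg [-0.2  -0.36  0.28] pos [0.5086 0.2917 0.1753] yaw 17.28 t 24.1167 F [ 0.6  0.1 -0.4] gap 0.04950692938389159
```

Request:
{"op": "move_arm", "data": {"moves": [[0, 0, 0, 0, 0, 0], [0, 0, 0, 0, 0, 0], [0, 0, 0, 0, 0, 0], [0, 0, 0, 0, 0, 0], [0, 0, 0, 0, 0, 0], [0, 0, 0, 0, 0, 0], [0, 0, 0, 0, 0, 0]], "jaw": 0.0, "squeeze": 45}}

```text
time_s: 24.7
tcp_pos: [0.5092, 0.2909, 0.1751]
tcp_rot: [[0.955, 0.296, 0.005], [0.296, -0.955, 0.004], [0.006, -0.003, -1.0]]
ft_force: [0.5, 0.7, -3.7]
finger_gap: 0.0134
```

```bash
python3 - <<'E'
from h import *
goto(.5085,.291,.175,17-60);print(np.round(bot.state()["q"],1))
E
```

```text
shift mm [-0.6 -0.3  0.1] turn deg [-0.32 -0.25 60.22] pos [0.5092 0.2909 0.1751] yaw 17.22 t 24.7 F [ 0.5  0.7 -3.7] gap 0.013365607444687455
[-35.7  40.3   5.1 104.2  -5.8  35.4 -99.9]
```

Request:
{"op": "move_arm", "data": {"moves": [[0, 0, 0, 0, 0, 5], [0, 0, 0, 0, 0, 6], [0, 0, 0, 0, 0, 6], [0, 0, 0, 0, 0, 6], [0, 0, 0, 0, 0, 6], [0, 0, 0, 0, 0, 6]]}}

```text
time_s: 25.2
tcp_pos: [0.5091, 0.2905, 0.1751]
tcp_rot: [[0.945, -0.327, 0.005], [-0.327, -0.945, 0.004], [0.003, -0.006, -1.0]]
ft_force: [-0.1, 0.3, -1.0]
finger_gap: 0.014
```

```bash
python3 - <<'E'
from h import *
goto(.5085,.291,.175,17-60);s=bot.state();print(np.round(s["q"],1),s["moment"])
E
```

```text
shift mm [-0.8 -0.3  0.1] turn deg [-0.37 -0.12 23.89] pos [0.5091 0.2905 0.1751] yaw -19.11 t 25.2 F [-0.1  0.3 -1. ] gap 0.013976734852066271
[ -42.    41.1   15.2  104.4  -17.    36.3 -125.7] [-0.2922975  -0.01323284  0.01304088]
```

Request:
{"op": "move_arm", "data": {"moves": [[0, 0, 0, 0, 0, 6], [0, 0, 0, 0, 0, 6], [0, 0, 0, 0, 0, 6], [0, 0, 0, 0, 0, 6], [0, 0, 0, 0, 0, 6], [0, 0, 0, 0, 0, 4]]}}

```text
time_s: 25.7
tcp_pos: [0.5089, 0.2903, 0.1751]
tcp_rot: [[0.575, -0.818, 0.005], [-0.818, -0.575, 0.003], [0.0, -0.006, -1.0]]
ft_force: [1.0, -0.1, -0.7]
finger_gap: 0.0134
```

```bash
python3 - <<'E'
from h import *
goto(.5085,.291,.175,17-74.5);s=bot.state();print(np.round(s["q"],1),s["moment"])
E
```

```text
shift mm [-0.8 -0.1  0.1] turn deg [-0.36 -0.01  2.63] pos [0.5089 0.2903 0.1751] yaw -54.87 t 25.7 F [ 1.  -0.1 -0.7] gap 0.013429606946499164
[ -48.    42.7   25.2  104.6  -27.7   38.5 -151.6] [-0.28721044 -0.0526822  -0.09275538]
```

Turned 72°. I'll add a touch more, release, lift, back off and check.

Request:
{"op": "move_arm", "data": {"moves": [[0, 0, 0, 0, 0, 2], [0, 0, 0, 0, 0, 1]]}}

```text
time_s: 25.87
tcp_pos: [0.5088, 0.2904, 0.1751]
tcp_rot: [[0.529, -0.849, 0.006], [-0.849, -0.529, 0.002], [0.001, -0.006, -1.0]]
ft_force: [0.2, -0.5, -0.4]
finger_gap: 0.0137
```

Request:
{"op": "move_arm", "data": {"moves": [[0, 0, 0, 0, 0, 0], [0, 0, 0, 0, 0, 0], [0, 0, 0, 0, 0, 0], [0, 0, 0, 0, 0, 0], [0, 0, -0.01, 0, 0, 0], [0, 0, -0.025, 0, 0, 0], [0, 0, -0.035, 0, 0, 0], [-0.01, 0, -0.03, 0, 0, 0], [-0.025, 0, -0.005, 0, 0, 0], [-0.03, 0, 0, 0, 0, 0], [-0.02, 0, 0, 0, 0, 0], [0, 0, 0, 0, 0, 0]], "jaw": 0.05}}

```text
time_s: 26.87
tcp_pos: [0.4639, 0.3625, 0.2913]
tcp_rot: [[0.525, -0.851, 0.008], [-0.851, -0.525, 0.008], [-0.002, -0.011, -1.0]]
ft_force: [1.0, -0.7, -0.2]
finger_gap: 0.0498
```

```bash
python3 - <<'E'
from h import *
goto(.5085,.291,.175,17)
p=bot.camera("wrist");t=bot.camera("top")
c=proj(p,[.5085,.291,.1]);r0,c0=min(max(0,int(c[0])-75),234),min(max(0,int(c[1])-100),312)
a=cv2.resize(p["img"][r0:r0+150,c0:c0+200,::-1],(400,300),interpolation=cv2.INTER_CUBIC)
b=cv2.resize(t["img"][80:300,130:423,::-1],(400,300),interpolation=cv2.INTER_CUBIC)
cv2.imwrite("pics/end.png",np.hstack([a,b]))
for l,z in dict(guard_handle=.12,canister=.012,pad=.012,pyramid=0,puck=0).items():
    for r in bot.place_of(t,l)[:1]: print(l,round(r["confidence"],2),np.round(atz(t,r["position"],z),3))
E
```

```text
shift mm [ 84.6   0.8 116.1] turn deg [ -0.6   -0.29 -75.32] pos [0.4639 0.3625 0.2913] yaw -58.32 t 26.8667 F [ 1.  -0.7 -0.2] gap 0.04979633098687073
guard_handle 0.69 [0.452 0.004 0.12 ]
canister 0.82 [ 0.491 -0.328  0.012]
pad 0.65 [ 0.496 -0.323  0.012]
pyramid 0.62 [ 0.472 -0.008  0.   ]
puck 0.82 [0.451 0.115 0.   ]
```

View pics/end.png

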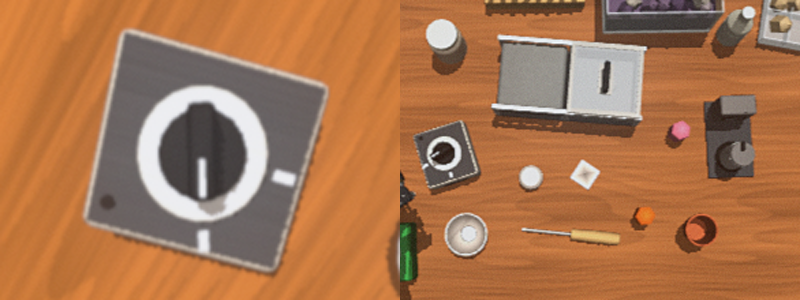

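The left crop shows the pointer line at the run tick (203,180 to 203,240) with the gripper clear. The top view shows the guard shut at (605,80), and the pyramid and puck in place.

```bash
python3 -c "
from bench import bot
print(bot.sign_off())"
```

```text
the job is handed in; nothing more can be done
None
```

I finished all four steps in the order asked and handed the job in at about 27 s. No verdict was reported.

- **Tower:** The white stone stands upright in the tub, as the wrist picture showed after release. My first try at gripping it pushed it about 7 mm on the bench, so I measured again and regripped. I did not look for it separately under the clear guard at the end.
- **Guard:** I slid it to its stop, where it held still against about 10 N. The handle then measured (0.653, -0.044), within 3 mm of the tub's centre.
- **Canister:** I turned it about 126° clockwise on its pad. From above, the bar on its lid pointed within roughly 1–3° of the reader's axis (readings spread from -0.6° to 4°), and the canister is still centred on the pad. I judged this by the bar only; the bar-code label itself was not seen facing the window.
- **Knob:** I turned the white box's knob 75° clockwise. After release, its pointer stayed at the run tick.

The pyramid and the puck were not touched, and their final positions agree with the first ones to within about 1 cm, about as close as the networks measure. In the last top picture the network put the guard handle on the pyramid (confidence 0.69). I discounted that, because the picture itself shows the guard shut.

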